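# Return four hand tools to their outlines

## Robot

A 7-joint arm with a two-finger parallel gripper is mounted at the origin on a cart in front of the work surface, level with it; the furniture and walls round the work are solid. World frame = base frame: x ahead of the robot, y to its left, z up, the work surface at z = 0. Lengths are in m, angles in rad, forces in N, time in s.
With the tool pointing down it reaches from about 0.4 to 0.925 m from the base axis. Payload 5.6 kg.
Tool frame: the origin (TCP) lies between the finger pads; the fingertips stand 25 mm ahead of it and the grasp point (between the pads) lies 6 mm ahead of it; z points along the fingers, y is the line along which they close (so a half turn about z gives the same grasp; the last joint's range is limited). The gripper opens to 85 mm and grips with 20 to 120 N. Pads are 22 mm wide; open, the fingers measure 114 mm over their backs; the gripper's body (76 mm by 85 mm) begins 54 mm behind the grasp point. The pads swing forward as they close: fully open they stand 13 mm farther back than shut.
Start: joints at [1.069, 0.468, -0.012, 1.603, 0.006, 1.071, -0.056], TCP at [0.288, -0.583, 0.256] pointing down, gripper open.
Joint ranges: [-2.53, 2.53], [-0.31, 2.02], [-1.57, 1.55], [0.28, 2.44], [-1.29, 4.43], [0.15, 1.84], [-2.92, 2.92]. Speed limits (rad/s): [2.57, 2.57, 3.14, 3.14, 3.14, 3.14, 3.14].

## Interface

Orientations are given as a 3x3 rotation matrix whose columns are the frame's x, y, z axes.
In Python, from rig import r, eyes gives the robot as it stands.
- The arm moves only by the shell command python3 -m handwheel 'ROWS' [FORCE]. ROWS is JSON, a list of rows, each an object of numbers: "claw": the closure in counts, from 0 (fully open) to 255 (shut); "tx", "ty", "tz": the shift along the world's x, y, z in m; "rx", "ry", "rz": the turn, a rotation vector about the world's x, y, z in rad. A call has 1 to 12 rows; each row is the pose to reach, as a shift and turn from the pose commanded when the call began; what a row does not reach only later rows make up. A row lasts 1/10 s, in which the tool goes at most 50 mm and 8.59 degrees, less where a joint would pass 70% of its speed; a pose out of reach is approached as far as the arm can. A call with a gripper value outside its range is refused whole. The fingers move at their own pace and stop on an object; FORCE is the grip in N (left out, the last holds). Time passes only in rows, so rows that repeat a pose let the fingers close. It gives the time, the measured TCP pose, the force, the opening and the grip force at its end, in the units of the state.
- r.read_state(): the state, without advancing time (a new reading comes with each control period).
- eyes.snapshot(name): name is "side" or "top"; returns (picture, depth): 384x512x3 uint8, red, green, blue; 384x512 float32, m along the optical axis (not along the pixel's ray), 0 where there is no reading.
- eyes.get_calibration(name): a dict with "fx", "fy", "cx", "cy" (pixels), "R" (3x3) and "t" (3): a world point X has camera coordinates R X + t. Camera axes: x right, y down, z forward; pixel columns grow to the right and rows downward; lengths in m; the calibration is good to about 2 mm. A picture is of the moment at which its call begins. get_calibration takes no time and is no camera call.
- r.close_job(): hands the job in; it is judged then, once.
The state is a dict: "time_s": time; "qpos": joint angles; "joint_vel": joint speeds; "joint_torque": joint torques, N m; "eef_pos": TCP position; "eef_rot": TCP orientation; "force": force on the tool from outside, world axes, zero at the start; "torque": the same for the moment, N m; "opening": opening from 0.0 (shut) to 1.0 (fully open); "grasp_force": force on a finger pad.
Only numpy, scipy, OpenCV 4.12 (cv2) and the standard library are available. Lean on these libraries where they do the work, as an engineer would, in place of code of your own. Each camera call takes 0.05 s, during which the arm holds its last target. There are 200 camera calls.

## Task

The tools have been left lying about the worktop. Put each one - the large spanner, the small spanner, the tape measure and the sanding block - back on the foam tile that shows its own silhouette, centred on the silhouette, lined up with it and resting the same way up as it is now (end for end does not matter). Leave the round tin and the black battery pack beside the work where they stand.

Things in the scene. Friction and masses are not known exactly. Their poses are not given: they have to be found in the camera images.
- large_spanner: The larger of two bright steel combination spanners, 33 x 191 x 9 mm, lying flat. Origin: centre of its underside, at mid-length, close to the balance point. Long axis y (ring end -y, open jaw +y), z up. Shank 10 mm wide, between 2 and 7 mm above the underside: grasp it there at mid-length, closing along x.
- small_spanner: The smaller bright steel combination spanner, 25 x 149 x 9 mm, lying flat. Origin: centre of its underside, at mid-length, close to the balance point. Long axis y (ring end -y, open jaw +y), z up. Shank 8 mm wide, between 2 and 7 mm above the underside: grasp it there at mid-length, closing along x.
- tape: Yellow and black tape measure standing on its narrow base, 34 mm wide (x), 76 mm long (y), 62 mm high (z). Origin: centre of its underside. Its flat sides are at x = -17 and +17 mm: grasp it across x.
- block: Wood-brown sanding block lying flat, 56 mm wide (x), 91 mm long (y), 29 mm high (z). Origin: centre of its underside. Grasp it across x.
- tile_large_spanner: Tile 80 mm (x) x 212 mm (y), 6 mm thick. Dark rubber-foam tile with small screws in its corners and a pale, flat printed silhouette (no recess): the larger spanner, about 40 x 200 mm. Fixed to the worktop. Origin: underside centre, under the middle of the silhouette; the silhouette's long axis is y, z is up. The top face is 6 mm above the origin.
- tile_small_spanner: Tile 80 mm (x) x 172 mm (y), 6 mm thick. Dark rubber-foam tile with small screws in its corners and a pale, flat printed silhouette (no recess): the smaller spanner, about 32 x 156 mm. Fixed to the worktop. Origin: underside centre, under the middle of the silhouette; the silhouette's long axis is y, z is up. The top face is 6 mm above the origin.
- tile_tape: Tile 80 mm (x) x 112 mm (y), 6 mm thick. Dark rubber-foam tile with small screws in its corners and a pale, flat printed silhouette (no recess): the footprint of the tape measure, a narrow round-cornered rectangle 42 x 84 mm. Fixed to the worktop. Origin: underside centre, under the middle of the silhouette; the silhouette's long axis is y, z is up. The top face is 6 mm above the origin.
- tile_block: Tile 80 mm (x) x 120 mm (y), 6 mm thick. Dark rubber-foam tile with small screws in its corners and a pale, flat printed silhouette (no recess): the footprint of the sanding block, a broad rectangle 64 x 99 mm. Fixed to the worktop. Origin: underside centre, under the middle of the silhouette; the silhouette's long axis is y, z is up. The top face is 6 mm above the origin.
- paste_tin: Bystander: flat round blue tin with a white lid, 86 mm across, 40 mm high, beyond the left end of the work. Origin: centre of its underside. To be left alone.
- battery_pack: Bystander: black tool battery pack with a red band, 56 x 76 x 54 mm, beyond the right end of the work. Origin: centre of its underside. To be left alone.
There are look-alikes about, which are no part of the job. Several things have the shape of the block; the one meant has the colours described above.

How it is judged:
By the outcome, as a careful person would: the job done as asked, in the order asked, and still so for the second after the job is handed in, with the robot touching nothing.
It also fails if it takes over 112 s, if anything falls off the work surface, if the arm or the gripper's body presses on something with over 40 N, if the wrist force passes 120 N, or if a joint passes its speed limit or range.

## Working session

There is one attempt and no reset: what is moved stays moved. The work goes in short steps, Python scripts to look and compute and a shell command to move; the robot and the scene stay as the last step left them, time stands still between calls to the robot, and variables do not carry over. Pictures are saved under pics/ and viewed, at most 14 in all, crops included, and the job is handed in when it is done.

```bash
mkdir -p pics; ls; cat > h.py <<'E'
import numpy as np, cv2
from rig import r, eyes
def snap(n,f):
    p,d=eyes.snapshot(n); cv2.imwrite(f'pics/{f}.png',p[:,:,::-1]); np.save(f'pics/{f}.npy',d); return p,d
def pt(n,u,v,z):
    c=eyes.get_calibration(n); R=np.array(c['R']);t=np.array(c['t'])
    ray=R.T@np.array([(u-c['cx'])/c['fx'],(v-c['cy'])/c['fy'],1]); o=-R.T@t
    return o+ray*(z-o[2])/ray[2]
def cloud(n,d):
    c=eyes.get_calibration(n); R=np.array(c['R']);t=np.array(c['t'])
    v,u=np.mgrid[:d.shape[0],:d.shape[1]]
    P=np.stack([(u-c['cx'])/c['fx']*d,(v-c['cy'])/c['fy']*d,d],-1)
    return (P-t)@R
E
python3 - <<'E'
from h import *
p,d=snap('top','t0'); q,e=snap('side','s0')
cv2.imwrite('pics/t0b.png',cv2.resize(p[:,:,::-1],(800,600),interpolation=cv2.INTER_CUBIC))
c=eyes.get_calibration('top'); print(c); c=eyes.get_calibration('side');print(c)
s=r.read_state();print(s)
E
```

```text
pics
{'fx': 409.0581145391278, 'fy': 409.0581145391278, 'cx': 261.539484643425, 'cy': 189.39454914099173, 'R': array([[-0.02679587, -0.99959267,  0.00982182],
       [-0.9891734 ,  0.02509585, -0.14458968],
       [ 0.1442843 , -0.01358989, -0.98944295]]), 't': array([-0.00323149,  0.52113057,  1.52308071])}
{'fx': 352.253736524138, 'fy': 352.253736524138, 'cx': 256.53760539633333, 'cy': 193.54622617543203, 'R': array([[ 0.99758706, -0.06727059, -0.01716736],
       [-0.05578959, -0.62956603, -0.77494137],
       [ 0.04132278,  0.77402925, -0.63179993]]), 't': array([-0.50238412,  0.06140863,  1.42574415])}
{'time_s': 0.1, 'qpos': array([ 1.06900041,  0.46832187, -0.01161799,  1.60352943,  0.00600187,
        1.07142996, -0.05629935]), 'joint_vel': array([ 3.35896947e-04,  9.23933511e-05,  2.56532363e-03, -2.54252945e-03,
        2.76492307e-03, -1.05646415e-03,  1.60527289e-03]), 'joint_torque': array([ 1.60493440e-03, -5.33522487e+01,  2.21520185e-02, -2.51970524e+01,
        1.15125484e-02,  4.29048145e-03,  4.81600125e-05]), 'eef_pos': array([ 0.28760701, -0.58238313,  0.25541318]), 'eef_rot': array([[ 8.96608219e-01,  4.42823903e-01, -8.32115766e-04],
       [ 4.42824670e-01, -8.96607087e-01,  1.42945571e-03],
       [-1.13083735e-04, -1.65014313e-03, -9.99998632e-01]]), 'force': array([ 0.59575655,  0.21529994, -1.09500071]), 'torque': array([-0.03083944,  0.02299198, -0.02553628]), 'grasp_force': 0.0, 'opening': 0.9988530484045852}
```

View pics/t0b.png

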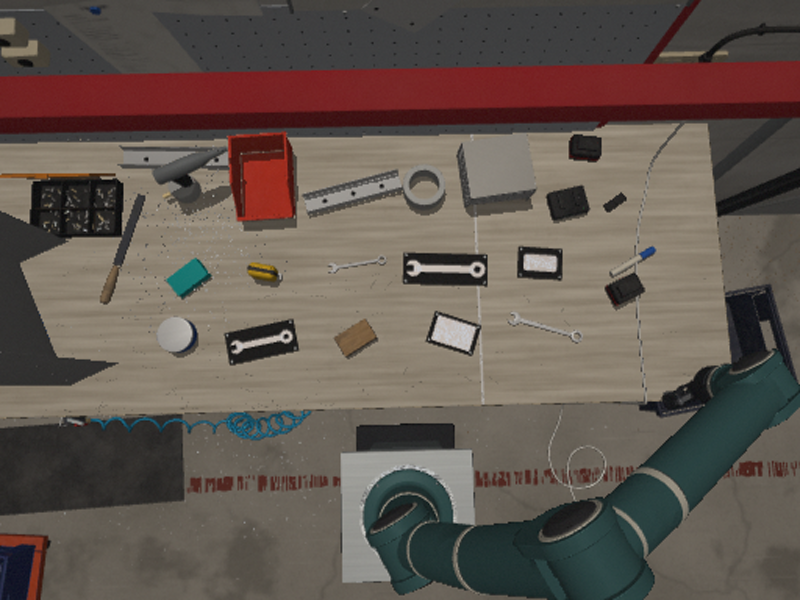

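View pics/s0.png

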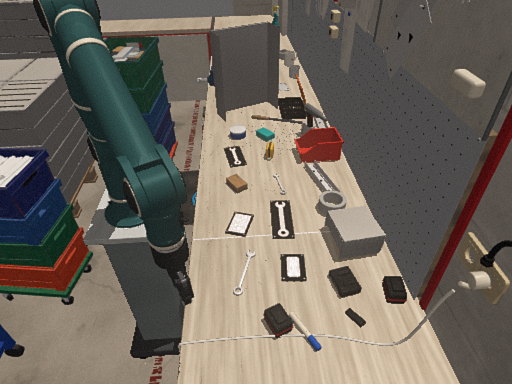

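The top view shows the large spanner at (545,328) and the small one at (356,265), in 800-px coordinates. The brown block is at (356,338), with the teal look-alike at (188,277). The tape is at (264,272). The tiles are: large spanner (445,268), small spanner (261,341), tape (540,263), block (453,332). The tin is at (176,336). The red-banded pack is at (625,290), and other black packs stand at (567,203) and (586,147). I'll check these choices in one close crop, overlaying the segmented outlines.

```bash
cat > seg.py <<'E'
from h import *
def rect(name,p,mask,seed,z,n='top'):
    k,l,st,ce=cv2.connectedComponentsWithStats(mask.astype(np.uint8),connectivity=8)
    cand=[i for i in range(1,k) if st[i,4]>25]
    i=min(cand,key=lambda i:np.hypot(*(ce[i]-seed)))
    vs,us=np.nonzero(l==i)
    W=np.array([pt(n,u,v,z)[:2] for u,v in zip(us,vs)])
    (c,s,a)=cv2.minAreaRect((W*1000).astype(np.float32))
    b=cv2.boxPoints((c,s,a)); e=b[1]-b[0]; f=b[2]-b[1]; m=e if np.hypot(*e)>np.hypot(*f) else f
    yaw=np.degrees(np.arctan2(m[1],m[0]))%180
    print(name,'centre mm',np.round(c,1),'mean',np.round(W.mean(0)*1000,1),'size',np.round(s,1),'long-axis deg',round(yaw,1),'px',np.round(ce[i],1),len(us))
    return l==i
E
python3 - <<'E'
from seg import *
p=cv2.imread('pics/t0.png')[:,:,::-1]; d=np.load('pics/t0.npy')
g=p.astype(int); mx=g.max(2); mn=g.min(2); sat=mx-mn
X=cloud('top',d)
S=.64
out=p[:,:,::-1].copy()
dark=(mx<70)
for nm,s in [('tL',(445,268)),('tS',(261,341)),('tT',(540,263)),('tB',(453,332))]:
    s=np.array(s)*S
    m=rect(nm,p,dark,s,.006)
    # silhouette: bright inside hull
    h=np.zeros(m.shape,np.uint8); cn=np.argwhere(m)[:,::-1].astype(np.int32); cv2.fillConvexPoly(h,cv2.convexHull(cn),1)
    rect(nm+' hull',p,h>0,s,.006)
    rect(nm+' sil',p,(cv2.erode(h,np.ones((3,3)))>0)&(mx>110),s,.006)
H=X[:,:,2]
for nm,s,z in [('tape',(264,272),.062),('block',(356,338),.029),('teal',(188,277),.029),('tin',(176,336),.04),('bat',(625,290),.054)]:
    s=np.array(s)*S
    rect(nm,p,(abs(H-z)<.012)&(d>0),s,z)
    u,v=s.astype(int); print('  z at seed',np.round(X[v-2:v+3,u-2:u+3,2],3).mean())
big=cv2.resize(out[140:245,95:430],None,fx=2.388,fy=2.388,interpolation=cv2.INTER_CUBIC)
c1=cv2.resize(out[155:235,95:262],(800,383),interpolation=cv2.INTER_CUBIC)
c2=cv2.resize(out[155:235,262:429],(800,383),interpolation=cv2.INTER_CUBIC)
cv2.imwrite('pics/c1.png',c1[:300] if 0 else cv2.resize(c1,(627,300))); cv2.imwrite('pics/c12.png',np.vstack([cv2.resize(c1,(626,300)),cv2.resize(c2,(626,300))]))
E
```

```text
tL centre mm [ 592.6 -108.8] mean [ 591.8 -106.7] size [208.7  79.7] long-axis deg 87.5 px [283.9 172.1] 728
tL hull centre mm [ 592.3 -109.5] mean [ 592.3 -109.3] size [208.7  79.8] long-axis deg 88.6 px [284.5 172. ] 1106
tL sil centre mm [ 592.1 -112.9] mean [ 593.4 -114.8] size [192.7  36.2] long-axis deg 87.2 px [285.9 171.7] 257
tS centre mm [421.3 349.3] mean [421.1 351.5] size [ 79.9 170.6] long-axis deg 100.8 px [166.4 218.7] 670Traceback (most recent call last):
  File "<stdin>", line 13, in <module>
  File "seg.py", line 7, in rect
    W=np.array([pt(n,u,v,z)[:2] for u,v in zip(us,vs)])
                ~~^^^^^^^^^
  File "h.py", line 6, in pt
    c=eyes.get_calibration(n); R=np.array(c['R']);t=np.array(c['t'])
ValueError: time passes only in moves, steps and waits
```

```bash
cat > h.py <<'E'
import numpy as np, cv2, os, pickle
from rig import r, eyes
if os.path.exists('cal.pkl'): CAL=pickle.load(open('cal.pkl','rb'))
else:
    CAL={n:eyes.get_calibration(n) for n in('top','side')}; pickle.dump(CAL,open('cal.pkl','wb'))
def snap(n,f):
    p,d=eyes.snapshot(n); cv2.imwrite(f'pics/{f}.png',p[:,:,::-1]); np.save(f'pics/{f}.npy',d); return p,d
def pt(n,u,v,z):
    c=CAL[n]; R=np.array(c['R']);t=np.array(c['t'])
    ray=R.T@np.array([(u-c['cx'])/c['fx'],(v-c['cy'])/c['fy'],1]); o=-R.T@t
    return o+ray*(z-o[2])/ray[2]
def cloud(n,d):
    c=CAL[n]; R=np.array(c['R']);t=np.array(c['t'])
    v,u=np.mgrid[:d.shape[0],:d.shape[1]]
    P=np.stack([(u-c['cx'])/c['fx']*d,(v-c['cy'])/c['fy']*d,d],-1)
    return (P-t)@R
E
python3 - <<'E'
from seg import *
p=cv2.imread('pics/t0.png')[:,:,::-1]; d=np.load('pics/t0.npy')
g=p.astype(int); mx=g.max(2); mn=g.min(2)
X=cloud('top',d); S=.64; out=p[:,:,::-1].copy(); dark=(mx<70)
for nm,s in [('tL',(445,268)),('tS',(261,341)),('tT',(540,263)),('tB',(453,332))]:
    s=np.array(s)*S
    m=rect(nm,p,dark,s,.006)
    h=np.zeros(m.shape,np.uint8); cn=np.argwhere(m)[:,::-1].astype(np.int32); cv2.fillConvexPoly(h,cv2.convexHull(cn),1)
    rect(nm+' hull',p,h>0,s,.006)
    rect(nm+' sil',p,(cv2.erode(h,np.ones((3,3)))>0)&(mx>110),s,.006)
H=X[:,:,2]
for nm,s,z in [('tape',(264,272),.062),('block',(356,338),.029),('teal',(188,277),.029),('tin',(176,336),.04),('bat',(625,290),.054)]:
    s=np.array(s)*S
    u,v=s.astype(int); print('  z at seed',X[v-2:v+3,u-2:u+3,2].mean().round(3))
    rect(nm,p,(abs(H-z)<.012)&(d>0),s,z)
c1=out[155:235,95:262]; c2=out[155:235,262:429]
cv2.imwrite('pics/c12.png',cv2.resize(np.vstack([c1,c2]),(626,600),interpolation=cv2.INTER_CUBIC))
E
```

```text
tL centre mm [ 592.6 -108.8] mean [ 591.8 -106.7] size [208.7  79.7] long-axis deg 87.5 px [283.9 172.1] 728
tL hull centre mm [ 592.3 -109.5] mean [ 592.3 -109.3] size [208.7  79.8] long-axis deg 88.6 px [284.5 172. ] 1106
tL sil centre mm [ 592.1 -112.9] mean [ 593.4 -114.8] size [192.7  36.2] long-axis deg 87.2 px [285.9 171.7] 257
tS centre mm [421.3 349.3] mean [421.1 351.5] size [ 79.9 170.6] long-axis deg 100.8 px [166.4 218.7] 670
tS hull centre mm [421.6 349.5] mean [421.3 350. ] size [ 83.1 173.7] long-axis deg 101.2 px [166.8 218.6] 966
tS sil centre mm [424.2 348.3] mean [423.3 347.7] size [ 31.9 147.5] long-axis deg 99.5 px [167.4 218.1] 185
tT centre mm [ 601.6 -348.1] mean [ 599.7 -347.9] size [111.2  80.1] long-axis deg 84.9 px [345.1 168.6] 321
tT hull centre mm [ 601.2 -347.5] mean [ 601.1 -348.4] size [110.5  84. ] long-axis deg 86.5 px [345.2 168.3] 596
tT sil centre mm [ 602.2 -349.7] mean [ 603.  -349.4] size [83.5 40.1] long-axis deg 88.6 px [345.4 167.8] 222
tB centre mm [ 430.1 -124.1] mean [ 416.  -119.6] size [119.4  79. ] long-axis deg 70.6 px [288.8 216.8
[... 151 characters left out ...]
] mean [ 431.1 -124.7] size [108.9  66.1] long-axis deg 71.9 px [290.  212.9] 428
  z at seed 0.06
tape centre mm [589.8 339.9] mean [589.5 339.1] size [66.1 32.6] long-axis deg 79.0 px [166.7 172.8] 140
  z at seed 0.029
block centre mm [424.6 117.3] mean [424.5 117.3] size [55.2 89.4] long-axis deg 120.8 px [226.9 215.7] 338
  z at seed 0.03
teal centre mm [583.3 526.5] mean [583.6 526.9] size [58.7 90.6] long-axis deg 127.1 px [119.6 177.1] 352
  z at seed 0.041
tin centre mm [442.4 549.4] mean [442.4 550.1] size [84.7 83. ] long-axis deg 45.0 px [111.6 213.7] 421
  z at seed 0.056
bat centre mm [ 525.2 -545. ] mean [ 526.1 -546.4] size [53.9 74.5] long-axis deg 114.8 px [401.  183.9] 246
```

View pics/c12.png

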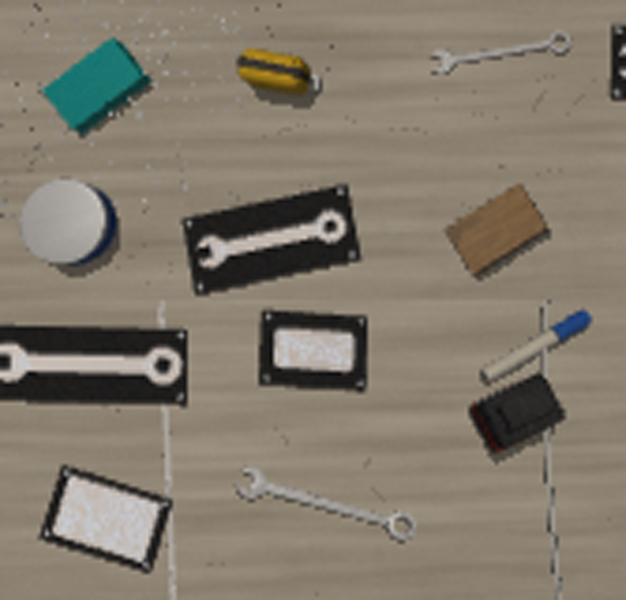

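The crop confirms the choices: the brown block at (498,230) against the teal one at (96,85), the yellow-black tape at (275,72), the small spanner at (500,52), and the large spanner at (325,503). The red-banded battery is at (517,415) with a marker pen lying next to it. Next I'll take subpixel fits.

```bash
cat > fit.py <<'E'
from h import *
def ortho(p,cx,cy,z,half=150,n='top',k=2):  # k px/mm; image u->+x, v->+y (mm from cx,cy)
    c=CAL[n];K=np.array([[c['fx'],0,c['cx']],[0,c['fy'],c['cy']],[0,0,1]]);R=np.array(c['R']);t=np.array(c['t'])
    A=np.array([[1/k/1000,0,(cx-half)/1000],[0,1/k/1000,(cy-half)/1000],[0,0,z],[0,0,1]])
    Hm=K@np.c_[R,t]@A
    N=2*half*k
    return cv2.warpPerspective(p,Hm,(N,N),flags=cv2.INTER_CUBIC|cv2.WARP_INVERSE_MAP)
def fit(name,mask,cx,cy,half=150,k=2):
    kk,l,st,ce=cv2.connectedComponentsWithStats(mask.astype(np.uint8))
    i=min([i for i in range(1,kk) if st[i,4]>200],key=lambda i:np.hypot(*(st[i,:2]+st[i,2:4]/2-half*k)))
    q=np.argwhere(l==i)[:,::-1].astype(np.float32)/k
    (c,s,a)=cv2.minAreaRect(q); b=cv2.boxPoints((c,s,a)); e=b[1]-b[0]; f=b[2]-b[1]; m=e if np.hypot(*e)>np.hypot(*f) else f
    pc=cv2.PCACompute2(q,None)[1][0]
    print(name,'C',np.round([c[0]+cx-half,c[1]+cy-half],1),'size',np.round(sorted(s),1),'deg',round(np.degrees(np.arctan2(m[1],m[0]))%180,1),'pca',round(np.degrees(np.arctan2(pc[1],pc[0]))%180,1), 'mean',np.round(q.mean(0)+[cx-half,cy-half],1))
E
python3 - <<'E'
from fit import *
p=cv2.imread('pics/t0.png')[:,:,::-1]
L=pt('top',545*.64,328*.64,.005)*1000; Q=pt('top',356*.64,265*.64,.005)*1000; print(L,Q)
def bright(o):
    g=o.astype(float); lum=g.mean(2); sat=g.max(2)-g.min(2); return lum,sat
for n,c in [('Lsp',L),('Ssp',Q)]:
    o=ortho(p,c[0],c[1],.006,120); l,s=bright(o); bg=np.median(l); 
    sm=np.median(s)
    # grey-blue vs tan: low saturation
    for th in (.5,.6): fit(n,(s<sm*th)&(l>bg*.75),c[0],c[1],120)
    for th in (25,35): fit(n+'b',(l>bg+th),c[0],c[1],120)
for n,cx,cy in [('tL',592,-109),('tS',421,350),('tT',601,-348),('tB',430,-124)]:
    o=ortho(p,cx,cy,.006); l,_=bright(o); bg=np.median(l[:,:])
    for lo in (55,70): 
        m=(l<lo).astype(np.uint8); fit(n,m,cx,cy)
    cnt,_=cv2.findContours((l<65).astype(np.uint8),cv2.RETR_EXTERNAL,cv2.CHAIN_APPROX_NONE); cn=max(cnt,key=cv2.contourArea); h=np.zeros(l.shape,np.uint8); cv2.drawContours(h,[cv2.convexHull(cn)],-1,1,-1); h=cv2.erode(h,np.ones((19,19)))
    fit(n+' sil',(h>0)&(l>110),cx,cy)
E
```

```text
[ 436.68966111 -353.34203936    5.        ] [607.44406262 112.74933184   5.        ]
Lsp C [ 439.  -352.8] size [ 32.6 187.8] deg 72.1 pca 72.4 mean [ 441.4 -347.4]
Lsp C [ 439.1 -353. ] size [ 34.  188.7] deg 72.0 pca 72.4 mean [ 441.3 -348.6]
Lspb C [ 439.5 -359.4] size [ 6.5 39.1] deg 73.0 pca 72.0 mean [ 439.3 -358.4]
Lspb C [ 421.4 -419.8] size [ 9.9 19.9] deg 155.6 pca 159.9 mean [ 421.1 -420.2]
Ssp C [610.8 111.1] size [ 24.7 145.6] deg 97.8 pca 98.2 mean [610.5 116.9]
Ssp C [610.9 111.3] size [ 26.1 147.4] deg 97.7 pca 98.3 mean [610.9 116.2]
Sspb C [605.1 167.6] size [21.3 22. ] deg 98.4 pca 9.9 mean [604.6 168.8]Traceback (most recent call last):
  File "<stdin>", line 11, in <module>
  File "fit.py", line 10, in fit
    i=min([i for i in range(1,kk) if st[i,4]>200],key=lambda i:np.hypot(*(st[i,:2]+st[i,2:4]/2-half*k)))
ValueError: min() iterable argument is empty
```

```bash
python3 - <<'E'
from fit import *
p=cv2.imread('pics/t0.png')[:,:,::-1]
for n,cx,cy in [('tL',592,-109),('tS',421,350),('tT',601,-348),('tB',430,-124)]:
    o=ortho(p,cx,cy,.006); l=o.astype(float).mean(2)
    for lo in (55,75): fit(n,(l<lo).astype(np.uint8),cx,cy)
    cnt,_=cv2.findContours((l<65).astype(np.uint8),cv2.RETR_EXTERNAL,cv2.CHAIN_APPROX_NONE); cn=max(cnt,key=cv2.contourArea); h=np.zeros(l.shape,np.uint8); cv2.drawContours(h,[cv2.convexHull(cn)],-1,1,-1); h=cv2.erode(h,np.ones((19,19)))
    fit(n+' sil',(h>0)&(l>110),cx,cy)
E
python3 -m handwheel '[{"tx":0.151,"ty":0.229,"tz":0,"rz":0.801,"claw":130},{"tx":0.151,"ty":0.229,"tz":0,"rz":0.801,"claw":130},{"tx":0.151,"ty":0.229,"tz":0,"rz":0.801,"claw":130},{"tx":0.151,"ty":0.229,"tz":0,"rz":0.801,"claw":130},{"tx":0.151,"ty":0.229,"tz":0,"rz":0.801,"claw":130},{"tx":0.151,"ty":0.229,"tz":0,"rz":0.801,"claw":130},{"tx":0.151,"ty":0.229,"tz":-0.13,"rz":0.801,"claw":130},{"tx":0.151,"ty":0.229,"tz":-0.18,"rz":0.801,"claw":130},{"tx":0.151,"ty":0.229,"tz":-0.18,"rz":0.801,"claw":130},{"tx":0.151,"ty":0.229,"tz":-0.18,"rz":0.801,"claw":130},{"tx":0.151,"ty":0.229,"tz":-0.18,"rz":0.801,"claw":130}]' 40
```

```text
tL C [ 592.6 -109.2] size [ 80.2 210.3] deg 87.1 pca 87.0 mean [ 592.3 -107.6]
tL C [ 592.5 -109.1] size [ 82.6 212.1] deg 87.0 pca 87.3 mean [ 592.2 -107.1]
tL sil C [ 593.9 -111.5] size [ 40.7 196. ] deg 87.7 pca 87.2 mean [ 593.8 -112.1]
tS C [421.7 349. ] size [ 80.  171.2] deg 100.8 pca 100.8 mean [421.4 350.6]
tS C [421.7 349.2] size [ 82.3 173. ] deg 100.8 pca 100.7 mean [421.4 350.7]
tS sil C [423.  348.5] size [ 32.6 152.4] deg 100.6 pca 100.6 mean [423.  347.6]
tT C [ 601.7 -348.1] size [ 79.6 111.9] deg 84.8 pca 84.9 mean [ 601.  -347.4]
tT C [ 601.6 -348.1] size [ 81.8 113.7] deg 84.9 pca 84.9 mean [ 601.1 -347.6]
tT sil C [ 603.  -348.8] size [43.2 84.4] deg 85.6 pca 84.9 mean [ 603.  -348.8]
tB C [412.3 -98.4] size [ 64.8 137.6] deg 36.3 pca 45.3 mean [420.  -93.6]
tB C [ 430.7 -124.3] size [ 82.5 121.2] deg 70.8 pca 71.3 mean [ 428.8 -122.6]
tB sil C [ 575.  -189.5] size [ 9. 33.] deg 90.0 pca 90.0 mean [ 575.8 -189.4]invalid input
```

```bash
python3 -m handwheel '[{"tx":0.151,"ty":0.229,"tz":0,"rx":0,"ry":0,"rz":0.801,"claw":130},{"tx":0.151,"ty":0.229,"tz":0,"rx":0,"ry":0,"rz":0.801,"claw":130},{"tx":0.151,"ty":0.229,"tz":0,"rx":0,"ry":0,"rz":0.801,"claw":130},{"tx":0.151,"ty":0.229,"tz":0,"rx":0,"ry":0,"rz":0.801,"claw":130},{"tx":0.151,"ty":0.229,"tz":0,"rx":0,"ry":0,"rz":0.801,"claw":130},{"tx":0.151,"ty":0.229,"tz":0,"rx":0,"ry":0,"rz":0.801,"claw":130},{"tx":0.151,"ty":0.229,"tz":-0.13,"rx":0,"ry":0,"rz":0.801,"claw":130},{"tx":0.151,"ty":0.229,"tz":-0.18,"rx":0,"ry":0,"rz":0.801,"claw":130},{"tx":0.151,"ty":0.229,"tz":-0.18,"rx":0,"ry":0,"rz":0.801,"claw":130},{"tx":0.151,"ty":0.229,"tz":-0.18,"rx":0,"ry":0,"rz":0.801,"claw":130},{"tx":0.151,"ty":0.229,"tz":-0.18,"rx":0,"ry":0,"rz":0.801,"claw":130}]' 40
```

```text
time_s: 1.2
eef_pos: [0.4355, -0.3522, 0.0717]
eef_rot: [[0.307, 0.952, -0.008], [0.952, -0.307, 0.006], [0.003, -0.009, -1.0]]
force: [0.3, 0.3, -0.1]
opening: 0.49
grasp_force: 0.0
```

```bash
python3 -m handwheel '[{"tx":0,"ty":0,"tz":-0.02,"rx":0,"ry":0,"rz":0,"claw":140},{"tx":0,"ty":0,"tz":-0.035,"rx":0,"ry":0,"rz":0,"claw":150},{"tx":0,"ty":0,"tz":-0.044,"rx":0,"ry":0,"rz":0,"claw":160},{"tx":0,"ty":0,"tz":-0.044,"rx":0,"ry":0,"rz":0,"claw":170},{"tx":0,"ty":0,"tz":-0.044,"rx":0,"ry":0,"rz":0,"claw":170}]' 40; python3 - <<'E'
from h import *
p,_=snap('top','t1'); q,_=snap('side','s1'); print(r.read_state()['eef_pos'],r.read_state()['eef_rot'])
a=cv2.resize(p[185:240,310:390,::-1],(800,550),interpolation=cv2.INTER_CUBIC)[:,:]
b=cv2.resize(q[230:310,215:275,::-1],(412,550),interpolation=cv2.INTER_CUBIC)
cv2.imwrite('pics/v1.png',np.hstack([a[:, 150:530],b]))
E
```

```text
time_s: 1.7
eef_pos: [0.4392, -0.3541, 0.033]
eef_rot: [[0.306, 0.952, 0.001], [0.952, -0.306, -0.001], [-0.0, 0.001, -1.0]]
force: [1.0, -0.1, 1.0]
opening: 0.335
grasp_force: 0.0
[ 0.43937956 -0.35422299  0.03324976] [[ 3.06155691e-01  9.51980563e-01  1.30382176e-03]
 [ 9.51981273e-01 -3.06154494e-01 -1.04034588e-03]
 [-5.91218169e-04  1.55972171e-03 -9.99998609e-01]]
```

View pics/v1.png

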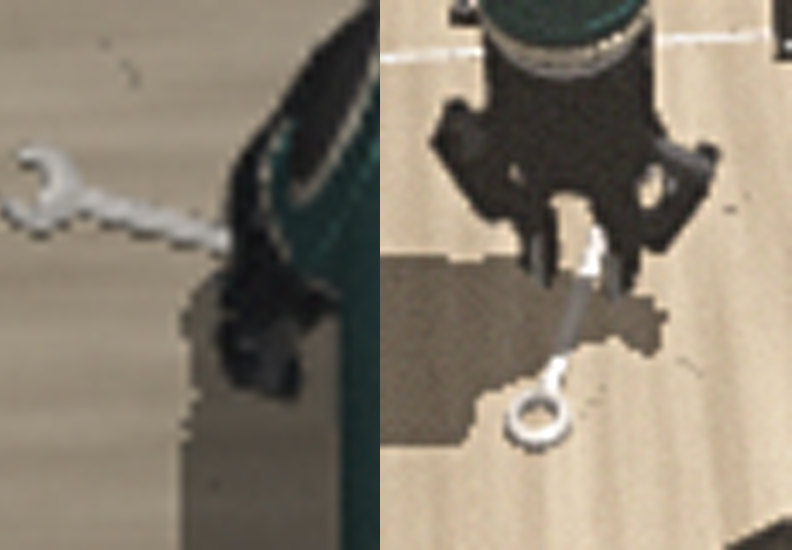

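The fingers straddle the shank at (545,270) and (620,280) in the side crop. I'll lower and close.

```bash
python3 -m handwheel '[{"tx":0,"ty":0,"tz":-0.004,"rx":0,"ry":0,"rz":0,"claw":175},{"tx":0,"ty":0,"tz":-0.008,"rx":0,"ry":0,"rz":0,"claw":180},{"tx":0,"ty":0,"tz":-0.008,"rx":0,"ry":0,"rz":0,"claw":200},{"tx":0,"ty":0,"tz":-0.008,"rx":0,"ry":0,"rz":0,"claw":255},{"tx":0,"ty":0,"tz":-0.008,"rx":0,"ry":0,"rz":0,"claw":255},{"tx":0,"ty":0,"tz":-0.008,"rx":0,"ry":0,"rz":0,"claw":255},{"tx":0,"ty":0,"tz":-0.008,"rx":0,"ry":0,"rz":0,"claw":255},{"tx":0,"ty":0,"tz":-0.008,"rx":0,"ry":0,"rz":0,"claw":255}]' 60
```

```text
time_s: 2.6
eef_pos: [0.4395, -0.3544, 0.0256]
eef_rot: [[0.306, 0.952, 0.001], [0.952, -0.306, -0.001], [-0.001, 0.002, -1.0]]
force: [-1.2, 0.7, 10.8]
opening: 0.093
grasp_force: 59.8
```

```bash
python3 -m handwheel '[{"tx":0,"ty":0,"tz":0.02,"rx":0,"ry":0,"rz":0,"claw":255},{"tx":0,"ty":0,"tz":0.06,"rx":0,"ry":0,"rz":0,"claw":255},{"tx":0.02,"ty":0.03,"tz":0.08,"rx":0,"ry":0,"rz":0.05,"claw":255},{"tx":0.045,"ty":0.07,"tz":0.08,"rx":0,"ry":0,"rz":0.1,"claw":255},{"tx":0.07,"ty":0.11,"tz":0.08,"rx":0,"ry":0,"rz":0.15,"claw":255},{"tx":0.095,"ty":0.15,"tz":0.08,"rx":0,"ry":0,"rz":0.2,"claw":255},{"tx":0.12,"ty":0.19,"tz":0.08,"rx":0,"ry":0,"rz":0.258,"claw":255},{"tx":0.14,"ty":0.22,"tz":0.08,"rx":0,"ry":0,"rz":0.258,"claw":255},{"tx":0.154,"ty":0.244,"tz":0.07,"rx":0,"ry":0,"rz":0.258,"claw":255},{"tx":0.154,"ty":0.244,"tz":0.05,"rx":0,"ry":0,"rz":0.258,"claw":255},{"tx":0.154,"ty":0.244,"tz":0.05,"rx":0,"ry":0,"rz":0.258,"claw":255},{"tx":0.154,"ty":0.244,"tz":0.05,"rx":0,"ry":0,"rz":0.258,"claw":255}]'
python3 - <<'E'
from h import *
p,_=snap('top','t2'); q,_=snap('side','s2')
s=r.read_state();print(s['eef_pos'],np.degrees(np.arctan2(s['eef_rot'][1,1],s['eef_rot'][0,1])),s['opening'],s['grasp_force'])
a=cv2.resize(p[130:210,245:325,::-1],(400,400),interpolation=cv2.INTER_CUBIC)
b=cv2.resize(q[160:260,240:320,::-1],(400,500),interpolation=cv2.INTER_CUBIC)[:400]
cv2.imwrite('pics/v2.png',np.hstack([a,b]))
E
```

```text
time_s: 3.8
eef_pos: [0.592, -0.1104, 0.0737]
eef_rot: [[0.054, 0.999, -0.002], [0.999, -0.054, -0.0], [-0.0, -0.002, -1.0]]
force: [-0.1, -0.3, -1.2]
opening: 0.093
grasp_force: 58.8
[ 0.59281941 -0.11100465  0.07484981] -3.136295839698779 0.09418611480646961 58.816412687301636
```

View pics/v2.png

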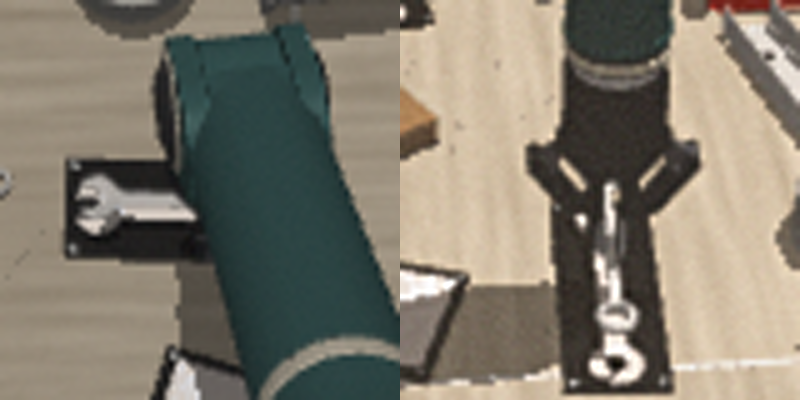

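The spanner is held level over its tile. I'll lower, release and rise.

```bash
python3 -m handwheel '[{"tx":0,"ty":0,"tz":-0.025,"rx":0,"ry":0,"rz":0,"claw":255},{"tx":0,"ty":0,"tz":-0.036,"rx":0,"ry":0,"rz":0,"claw":255},{"tx":0,"ty":0,"tz":-0.042,"rx":0,"ry":0,"rz":0,"claw":255},{"tx":0,"ty":0,"tz":-0.042,"rx":0,"ry":0,"rz":0,"claw":255},{"tx":0,"ty":0,"tz":-0.042,"rx":0,"ry":0,"rz":0,"claw":255},{"tx":0,"ty":0,"tz":-0.042,"rx":0,"ry":0,"rz":0,"claw":255}]'
python3 -m handwheel '[{"tx":0,"ty":0,"tz":0,"rx":0,"ry":0,"rz":0,"claw":200},{"tx":0,"ty":0,"tz":0,"rx":0,"ry":0,"rz":0,"claw":150},{"tx":0,"ty":0,"tz":0,"rx":0,"ry":0,"rz":0,"claw":150},{"tx":0,"ty":0,"tz":0.03,"rx":0,"ry":0,"rz":0,"claw":140},{"tx":0,"ty":0,"tz":0.07,"rx":0,"ry":0,"rz":0,"claw":140},{"tx":0,"ty":0.04,"tz":0.09,"rx":0,"ry":0,"rz":0.1,"claw":140},{"tx":0.01,"ty":0.09,"tz":0.09,"rx":0,"ry":0,"rz":0.19,"claw":140},{"tx":0.018,"ty":0.14,"tz":0.09,"rx":0,"ry":0,"rz":0.19,"claw":140},{"tx":0.018,"ty":0.19,"tz":0.09,"rx":0,"ry":0,"rz":0.19,"claw":140},{"tx":0.018,"ty":0.221,"tz":0.05,"rx":0,"ry":0,"rz":0.19,"claw":140},{"tx":0.018,"ty":0.221,"tz":0.045,"rx":0,"ry":0,"rz":0.19,"claw":140},{"tx":0.018,"ty":0.221,"tz":0.045,"rx":0,"ry":0,"rz":0.19,"claw":140}]'
python3 - <<'E'
from fit import *
p,_=snap('top','t3'); s=r.read_state();print(s['eef_pos'],np.degrees(np.arctan2(s['eef_rot'][1,1],s['eef_rot'][0,1])))
cx,cy=593,-109
o=ortho(p,cx,cy,.006,130); cv2.imwrite('pics/v3.png',cv2.resize(o[:,:,::-1],(520,520)))
E
```

```text
time_s: 4.5
eef_pos: [0.5932, -0.1099, 0.0328]
eef_rot: [[0.053, 0.999, 0.001], [0.999, -0.053, -0.0], [-0.0, 0.001, -1.0]]
force: [0.6, 0.0, -1.0]
opening: 0.093
grasp_force: 58.9
time_s: 5.7
eef_pos: [0.6094, 0.1119, 0.0756]
eef_rot: [[-0.139, 0.99, -0.004], [0.99, 0.139, -0.001], [-0.0, -0.004, -1.0]]
force: [0.1, -1.6, -0.1]
opening: 0.457
grasp_force: 0.0
[0.6105815  0.11033596 0.07676469] 7.831446542004207
```

View pics/v3.png

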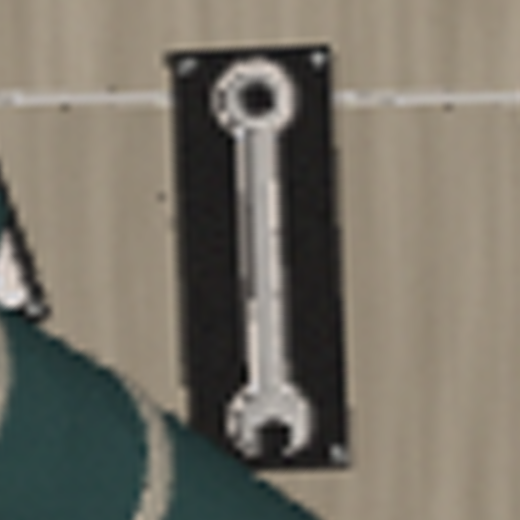

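The large spanner sits on its silhouette in the rectified view: ring at (255,97), jaw at (270,425). The slight rightward offset is parallax. On to the small spanner.

```bash
python3 -m handwheel '[{"tx":0,"ty":0.001,"tz":-0.02,"rx":0,"ry":0,"rz":0,"claw":150},{"tx":0,"ty":0.001,"tz":-0.038,"rx":0,"ry":0,"rz":0,"claw":170},{"tx":0,"ty":0.001,"tz":-0.045,"rx":0,"ry":0,"rz":0,"claw":180},{"tx":0,"ty":0.001,"tz":-0.051,"rx":0,"ry":0,"rz":0,"claw":180},{"tx":0,"ty":0.001,"tz":-0.051,"rx":0,"ry":0,"rz":0,"claw":200},{"tx":0,"ty":0.001,"tz":-0.051,"rx":0,"ry":0,"rz":0,"claw":255},{"tx":0,"ty":0.001,"tz":-0.051,"rx":0,"ry":0,"rz":0,"claw":255},{"tx":0,"ty":0.001,"tz":-0.051,"rx":0,"ry":0,"rz":0,"claw":255},{"tx":0,"ty":0.001,"tz":-0.051,"rx":0,"ry":0,"rz":0,"claw":255},{"tx":0,"ty":0.001,"tz":-0.051,"rx":0,"ry":0,"rz":0,"claw":255}]' 60
```

```text
time_s: 6.75
eef_pos: [0.6111, 0.1122, 0.0268]
eef_rot: [[-0.137, 0.991, 0.001], [0.991, 0.137, -0.0], [-0.0, 0.001, -1.0]]
force: [0.2, -0.5, 2.8]
opening: 0.062
grasp_force: 59.1
```

```bash
python3 -m handwheel '[{"tx":0,"ty":0,"tz":0.02,"rx":0,"ry":0,"rz":0,"claw":255},{"tx":0,"ty":0,"tz":0.06,"rx":0,"ry":0,"rz":0,"claw":255},{"tx":-0.03,"ty":0.03,"tz":0.08,"rx":0,"ry":0,"rz":0.049,"claw":255},{"tx":-0.06,"ty":0.065,"tz":0.08,"rx":0,"ry":0,"rz":0.049,"claw":255},{"tx":-0.09,"ty":0.10,"tz":0.08,"rx":0,"ry":0,"rz":0.049,"claw":255},{"tx":-0.12,"ty":0.135,"tz":0.08,"rx":0,"ry":0,"rz":0.049,"claw":255},{"tx":-0.15,"ty":0.17,"tz":0.08,"rx":0,"ry":0,"rz":0.049,"claw":255},{"tx":-0.17,"ty":0.205,"tz":0.08,"rx":0,"ry":0,"rz":0.049,"claw":255},{"tx":-0.189,"ty":0.238,"tz":0.07,"rx":0,"ry":0,"rz":0.049,"claw":255},{"tx":-0.189,"ty":0.238,"tz":0.04,"rx":0,"ry":0,"rz":0.049,"claw":255},{"tx":-0.189,"ty":0.238,"tz":0.04,"rx":0,"ry":0,"rz":0.049,"claw":255},{"tx":-0.189,"ty":0.238,"tz":0.04,"rx":0,"ry":0,"rz":0.049,"claw":255}]'
python3 -m handwheel '[{"tx":0,"ty":0,"tz":0,"rx":0,"ry":0,"rz":0,"claw":255}]'
```

```text
time_s: 7.95
eef_pos: [0.4217, 0.3493, 0.0659]
eef_rot: [[-0.184, 0.983, -0.001], [0.983, 0.184, -0.002], [-0.002, -0.002, -1.0]]
force: [0.7, -0.5, -1.2]
opening: 0.065
grasp_force: 58.9
time_s: 8.05
eef_pos: [0.423, 0.3496, 0.0671]
eef_rot: [[-0.183, 0.983, 0.001], [0.983, 0.183, 0.0], [0.0, 0.001, -1.0]]
force: [0.4, 0.3, -0.4]
opening: 0.066
grasp_force: 58.9
```

```bash
python3 -m handwheel '[{"tx":-0.001,"ty":0,"tz":-0.02,"rx":0,"ry":0,"rz":0.004,"claw":255},{"tx":-0.001,"ty":0,"tz":-0.028,"rx":0,"ry":0,"rz":0.004,"claw":255},{"tx":-0.001,"ty":0,"tz":-0.0335,"rx":0,"ry":0,"rz":0.004,"claw":255},{"tx":-0.001,"ty":0,"tz":-0.0335,"rx":0,"ry":0,"rz":0.004,"claw":255},{"tx":-0.001,"ty":0,"tz":-0.0335,"rx":0,"ry":0,"rz":0.004,"claw":255},{"tx":-0.001,"ty":0,"tz":-0.0335,"rx":0,"ry":0,"rz":0.004,"claw":255}]'
python3 -m handwheel '[{"tx":0,"ty":0,"tz":0,"rx":0,"ry":0,"rz":0,"claw":200},{"tx":0,"ty":0,"tz":0,"rx":0,"ry":0,"rz":0,"claw":150},{"tx":0,"ty":0,"tz":0,"rx":0,"ry":0,"rz":0,"claw":150},{"tx":0,"ty":0,"tz":0.03,"rx":0,"ry":0,"rz":0,"claw":120},{"tx":0,"ty":0,"tz":0.07,"rx":0,"ry":0,"rz":0,"claw":60},{"tx":0,"ty":0,"tz":0.12,"rx":0,"ry":0,"rz":0,"claw":0},{"tx":0,"ty":0,"tz":0.14,"rx":0,"ry":0,"rz":0,"claw":0},{"tx":0,"ty":0,"tz":0.14,"rx":0,"ry":0,"rz":0,"claw":0}]'
python3 - <<'E'
from fit import *
p=cv2.imread('pics/t0.png')[:,:,::-1]; d=np.load('pics/t0.npy')
X=cloud('top',d); m=(X[:,:,2]>.03)&(np.hypot(X[:,:,0]-.59,X[:,:,1]-.34)<.06)&(d>0)
q=X[m]; print(len(q),q.min(0),q.max(0))
for lo in(.03,.045,.054):
    w=(q[q[:,2]>lo][:,:2]*1000).astype(np.float32); pc=cv2.PCACompute2(w,None)[1][0]
    R=cv2.minAreaRect(w); print(lo,R,np.degrees(np.arctan2(pc[1],pc[0]))%180,w.mean(0))
t=ortho(p,590,340,.06,60); cv2.imwrite('pics/tape.png',np.hstack([cv2.resize(t[:,:,::-1],(400,400)),cv2.resize(ortho(p,590,340,0.,60)[:,:,::-1],(400,400))]))
s=r.read_state();print(s['eef_pos'],np.degrees(np.arctan2(s['eef_rot'][1,1],s['eef_rot'][0,1])))
E
```

```text
time_s: 8.65
eef_pos: [0.4211, 0.3503, 0.0332]
eef_rot: [[-0.189, 0.982, 0.001], [0.982, 0.189, 0.001], [0.0, 0.001, -1.0]]
force: [0.5, -0.4, -1.0]
opening: 0.067
grasp_force: 58.8
time_s: 9.45
eef_pos: [0.4224, 0.3517, 0.1766]
eef_rot: [[-0.189, 0.982, 0.006], [0.982, 0.189, 0.004], [0.003, 0.007, -1.0]]
force: [-0.2, 0.5, -0.2]
opening: 0.998
grasp_force: 0.0
166 [0.56973167 0.3075515  0.03019059] [0.61028549 0.37236787 0.06814643]
0.03 ((591.1219482421875, 339.8340759277344), (64.69343566894531, 35.06895065307617), 77.55441284179688) 77.542564 [588.5005  338.20618]
0.045 ((591.1572265625, 339.8291015625), (64.72636413574219, 34.94367218017578), 77.80661010742188) 77.25735 [589.84564 338.87222]
0.054 ((591.3197021484375, 340.5115051269531), (63.70977783203125, 32.45981979370117), 81.05787658691406) 78.1115 [590.8328  340.69525]
[0.42243985 0.35174087 0.17655022] 10.873026411353855
```

View pics/tape.png

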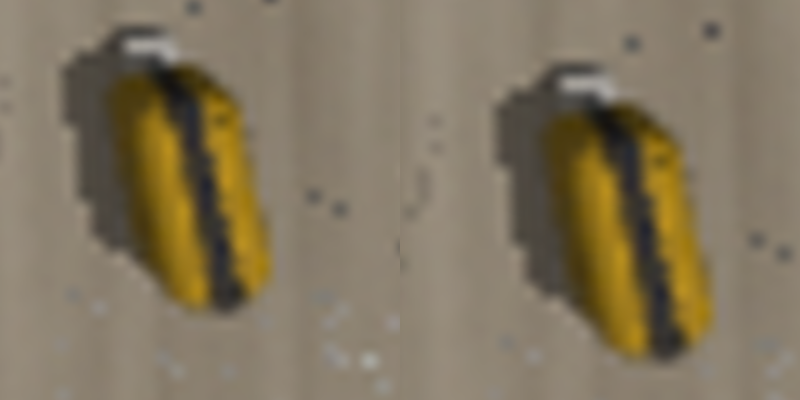

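In the rectified crop the tape's centre line runs from (178,75) to (225,305), about 78.4°, with its hook at the -y end at (150,40). I'll check its height profile.

```bash
python3 - <<'E'
from fit import *
for n,f in(('top','t0'),('side','s0')):
    d=np.load(f'pics/{f}.npy'); X=cloud(n,d); q=X[(X[:,:,2]>.004)&(np.hypot(X[:,:,0]-.59,X[:,:,1]-.34)<.065)&(d>0)]*1000
    a=np.radians(78.2); L=(q[:,:2]-[591,340])@[np.cos(a),np.sin(a)]; T=(q[:,:2]-[591,340])@[-np.sin(a),np.cos(a)]
    print(n)
    for lo in range(4,70,7):
        k=(q[:,2]>=lo)&(q[:,2]<lo+7)
        if k.any(): print(lo,k.sum(),'L',L[k].min().round(),L[k].max().round(),'T',T[k].min().round(),T[k].max().round())
E
```

```text
top
4 101 L -64.0 62.0 T -59.0 65.0
11 14 L -42.0 22.0 T -54.0 49.0
18 9 L -41.0 11.0 T -11.0 17.0
25 8 L -31.0 25.0 T 2.0 17.0
32 6 L -31.0 20.0 T -12.0 18.0
39 10 L -33.0 18.0 T -7.0 17.0
46 17 L -31.0 6.0 T -18.0 17.0
53 69 L -31.0 30.0 T -16.0 17.0
60 59 L -31.0 32.0 T -14.0 16.0
67 2 L 16.0 31.0 T -2.0 1.0
side
4 10 L -57.0 6.0 T -15.0 16.0
11 13 L -43.0 -25.0 T -14.0 15.0
18 11 L -35.0 1.0 T -15.0 15.0
25 9 L -33.0 7.0 T -15.0 15.0
32 10 L -36.0 1.0 T -15.0 15.0
39 10 L -34.0 3.0 T -15.0 15.0
46 15 L -35.0 33.0 T -15.0 17.0
53 35 L -37.0 28.0 T -13.0 17.0
60 10 L -33.0 22.0 T -3.0 14.0
```

```bash
python3 -m handwheel '[{"tx":0.168,"ty":-0.014,"tz":0,"rx":0,"ry":0,"rz":-0.396,"claw":0},{"tx":0.168,"ty":-0.014,"tz":0,"rx":0,"ry":0,"rz":-0.396,"claw":0},{"tx":0.168,"ty":-0.014,"tz":0,"rx":0,"ry":0,"rz":-0.396,"claw":0},{"tx":0.168,"ty":-0.014,"tz":0,"rx":0,"ry":0,"rz":-0.396,"claw":0},{"tx":0.168,"ty":-0.014,"tz":-0.02,"rx":0,"ry":0,"rz":-0.396,"claw":0},{"tx":0.168,"ty":-0.014,"tz":-0.04,"rx":0,"ry":0,"rz":-0.396,"claw":0},{"tx":0.168,"ty":-0.014,"tz":-0.04,"rx":0,"ry":0,"rz":-0.396,"claw":0},{"tx":0.168,"ty":-0.014,"tz":-0.04,"rx":0,"ry":0,"rz":-0.396,"claw":0}]'
python3 -m handwheel '[{"tx":0,"ty":0,"tz":-0.03,"rx":0,"ry":0,"rz":0,"claw":0},{"tx":0,"ty":0,"tz":-0.06,"rx":0,"ry":0,"rz":0,"claw":0},{"tx":0,"ty":0,"tz":-0.094,"rx":0,"ry":0,"rz":0,"claw":0},{"tx":0,"ty":0,"tz":-0.094,"rx":0,"ry":0,"rz":0,"claw":0},{"tx":0,"ty":0,"tz":-0.094,"rx":0,"ry":0,"rz":0,"claw":0}]'
```

```text
time_s: 10.25
eef_pos: [0.5882, 0.336, 0.1317]
eef_rot: [[0.204, 0.979, -0.002], [0.979, -0.204, -0.001], [-0.001, -0.002, -1.0]]
force: [-0.2, 0.4, 0.7]
opening: 1.0
grasp_force: 0.0
time_s: 10.75
eef_pos: [0.5891, 0.3366, 0.0397]
eef_rot: [[0.204, 0.979, 0.0], [0.979, -0.204, 0.0], [0.0, 0.0, -1.0]]
force: [0.5, 0.9, 0.6]
opening: 0.996
grasp_force: 0.0
```

Good. I'll close slowly, then lift.

```bash
python3 -m handwheel '[{"tx":0,"ty":0,"tz":0,"rx":0,"ry":0,"rz":0,"claw":60},{"tx":0,"ty":0,"tz":0,"rx":0,"ry":0,"rz":0,"claw":110},{"tx":0,"ty":0,"tz":0,"rx":0,"ry":0,"rz":0,"claw":130},{"tx":0,"ty":0,"tz":0,"rx":0,"ry":0,"rz":0,"claw":145},{"tx":0,"ty":0,"tz":0,"rx":0,"ry":0,"rz":0,"claw":160},{"tx":0,"ty":0,"tz":0,"rx":0,"ry":0,"rz":0,"claw":200},{"tx":0,"ty":0,"tz":0,"rx":0,"ry":0,"rz":0,"claw":255},{"tx":0,"ty":0,"tz":0,"rx":0,"ry":0,"rz":0,"claw":255},{"tx":0,"ty":0,"tz":0,"rx":0,"ry":0,"rz":0,"claw":255}]' 50; python3 - <<'E'
from h import *
s=r.read_state();print(s['eef_pos'],np.degrees(np.arctan2(s['eef_rot'][1,1],s['eef_rot'][0,1])))
E
```

```text
time_s: 11.65
eef_pos: [0.5894, 0.3364, 0.0398]
eef_rot: [[0.205, 0.979, 0.001], [0.979, -0.205, 0.0], [0.001, 0.001, -1.0]]
force: [0.6, -0.5, 6.2]
opening: 0.39
grasp_force: 50.5
[0.58938959 0.33643619 0.03978611] -11.813372832096555
```

```bash
python3 -m handwheel '[{"tx":0,"ty":0,"tz":0.03,"rx":0,"ry":0,"rz":0,"claw":255},{"tx":0,"ty":-0.01,"tz":0.07,"rx":0,"ry":0,"rz":0,"claw":255},{"tx":0,"ty":-0.04,"tz":0.1,"rx":0,"ry":0,"rz":0,"claw":255},{"tx":0,"ty":-0.085,"tz":0.11,"rx":0,"ry":0,"rz":0,"claw":255},{"tx":0.01,"ty":-0.13,"tz":0.11,"rx":0,"ry":0,"rz":0.03,"claw":255},{"tx":0.013,"ty":-0.175,"tz":0.11,"rx":0,"ry":0,"rz":0.06,"claw":255},{"tx":0.013,"ty":-0.22,"tz":0.11,"rx":0,"ry":0,"rz":0.09,"claw":255},{"tx":0.013,"ty":-0.265,"tz":0.11,"rx":0,"ry":0,"rz":0.117,"claw":255},{"tx":0.013,"ty":-0.31,"tz":0.11,"rx":0,"ry":0,"rz":0.117,"claw":255},{"tx":0.013,"ty":-0.355,"tz":0.11,"rx":0,"ry":0,"rz":0.117,"claw":255},{"tx":0.013,"ty":-0.4,"tz":0.11,"rx":0,"ry":0,"rz":0.117,"claw":255},{"tx":0.013,"ty":-0.44,"tz":0.11,"rx":0,"ry":0,"rz":0.117,"claw":255}]'
python3 -m handwheel '[{"tx":0,"ty":-0.045,"tz":0,"rx":0,"ry":0,"rz":0,"claw":255},{"tx":0,"ty":-0.09,"tz":0,"rx":0,"ry":0,"rz":0,"claw":255},{"tx":0,"ty":-0.135,"tz":0,"rx":0,"ry":0,"rz":0,"claw":255},{"tx":0,"ty":-0.18,"tz":0,"rx":0,"ry":0,"rz":0,"claw":255},{"tx":0,"ty":-0.22,"tz":0,"rx":0,"ry":0,"rz":0,"claw":255},{"tx":0,"ty":-0.244,"tz":-0.03,"rx":0,"ry":0,"rz":0,"claw":255},{"tx":0,"ty":-0.244,"tz":-0.06,"rx":0,"ry":0,"rz":0,"claw":255},{"tx":0,"ty":-0.244,"tz":-0.08,"rx":0,"ry":0,"rz":0,"claw":255},{"tx":0,"ty":-0.244,"tz":-0.08,"rx":0,"ry":0,"rz":0,"claw":255},{"tx":0,"ty":-0.244,"tz":-0.08,"rx":0,"ry":0,"rz":0,"claw":255}]'
python3 - <<'E'
from h import *
s=r.read_state();print(s['eef_pos'],np.degrees(np.arctan2(s['eef_rot'][1,1],s['eef_rot'][0,1])))
q,_=snap('side','s4'); cv2.imwrite('pics/v4.png',cv2.resize(q[190:300,230:350,::-1],(600,550),interpolation=cv2.INTER_CUBIC))
E
```

```text
time_s: 12.85
eef_pos: [0.6009, -0.1065, 0.1482]
eef_rot: [[0.09, 0.996, -0.001], [0.996, -0.09, -0.0], [-0.001, -0.001, -1.0]]
force: [-0.1, 0.1, -2.3]
opening: 0.388
grasp_force: 50.3
time_s: 13.85
eef_pos: [0.6017, -0.3474, 0.0684]
eef_rot: [[0.089, 0.996, -0.001], [0.996, -0.089, 0.001], [0.001, -0.001, -1.0]]
force: [0.7, -0.4, -1.2]
opening: 0.393
grasp_force: 50.2
[ 0.60169559 -0.34738276  0.068413  ] -5.084833352673222
```

View pics/v4.png

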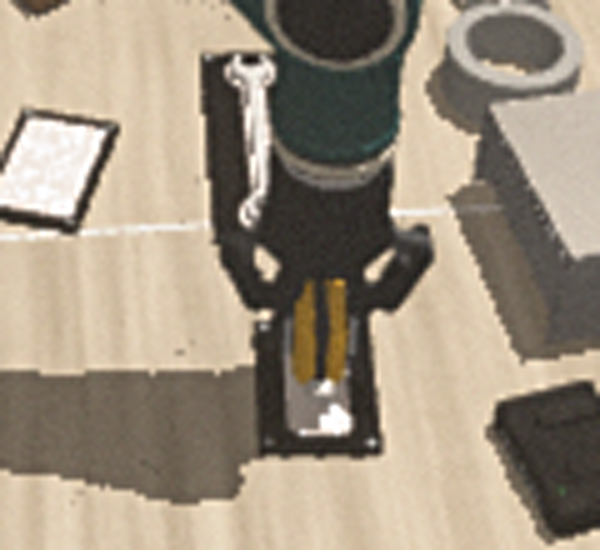

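The tape hangs upright over the tape tile at (320,330), with its hook toward the -y end. Lower, release and rise.

```bash
python3 -m handwheel '[{"tx":0,"ty":0,"tz":-0.012,"rx":0,"ry":0,"rz":0,"claw":255},{"tx":0,"ty":0,"tz":-0.018,"rx":0,"ry":0,"rz":0,"claw":255},{"tx":0,"ty":0,"tz":-0.022,"rx":0,"ry":0,"rz":0,"claw":255},{"tx":0,"ty":0,"tz":-0.022,"rx":0,"ry":0,"rz":0,"claw":255},{"tx":0,"ty":0,"tz":-0.022,"rx":0,"ry":0,"rz":0,"claw":255},{"tx":0,"ty":0,"tz":-0.022,"rx":0,"ry":0,"rz":0,"claw":255}]'
python3 -m handwheel '[{"tx":0,"ty":0,"tz":0,"rx":0,"ry":0,"rz":0,"claw":140},{"tx":0,"ty":0,"tz":0,"rx":0,"ry":0,"rz":0,"claw":100},{"tx":0,"ty":0,"tz":0,"rx":0,"ry":0,"rz":0,"claw":50},{"tx":0,"ty":0,"tz":0,"rx":0,"ry":0,"rz":0,"claw":0},{"tx":0,"ty":0,"tz":0.03,"rx":0,"ry":0,"rz":0,"claw":0},{"tx":0,"ty":0,"tz":0.07,"rx":0,"ry":0,"rz":0,"claw":0},{"tx":0,"ty":0,"tz":0.12,"rx":0,"ry":0,"rz":0,"claw":0},{"tx":-0.03,"ty":0.03,"tz":0.14,"rx":0,"ry":0,"rz":0.1,"claw":0},{"tx":-0.06,"ty":0.07,"tz":0.14,"rx":0,"ry":0,"rz":0.2,"claw":0},{"tx":-0.09,"ty":0.11,"tz":0.14,"rx":0,"ry":0,"rz":0.3,"claw":0},{"tx":-0.11,"ty":0.15,"tz":0.14,"rx":0,"ry":0,"rz":0.4,"claw":0},{"tx":-0.13,"ty":0.19,"tz":0.14,"rx":0,"ry":0,"rz":0.5,"claw":0}]'
python3 -m handwheel '[{"tx":-0.01,"ty":0.045,"tz":0,"rx":0,"ry":0,"rz":0.127,"claw":0},{"tx":-0.02,"ty":0.09,"tz":0,"rx":0,"ry":0,"rz":0.127,"claw":0},{"tx":-0.03,"ty":0.135,"tz":0,"rx":0,"ry":0,"rz":0.127,"claw":0},{"tx":-0.04,"ty":0.18,"tz":0,"rx":0,"ry":0,"rz":0.127,"claw":0},{"tx":-0.048,"ty":0.225,"tz":-0.02,"rx":0,"ry":0,"rz":0.127,"claw":0},{"tx":-0.048,"ty":0.265,"tz":-0.04,"rx":0,"ry":0,"rz":0.127,"claw":0},{"tx":-0.048,"ty":0.274,"tz":-0.08,"rx":0,"ry":0,"rz":0.127,"claw":0},{"tx":-0.048,"ty":0.274,"tz":-0.1,"rx":0,"ry":0,"rz":0.127,"claw":0},{"tx":-0.048,"ty":0.274,"tz":-0.1,"rx":0,"ry":0,"rz":0.127,"claw":0},{"tx":-0.048,"ty":0.274,"tz":-0.1,"rx":0,"ry":0,"rz":0.127,"claw":0}]'
python3 - <<'E'
from fit import *
s=r.read_state();print(s['eef_pos'],np.degrees(np.arctan2(s['eef_rot'][1,1],s['eef_rot'][0,1])))
p,d=snap('top','t5'); q,_=snap('side','s5')
a=cv2.resize(ortho(p,602,-348,.006,70)[:,:,::-1],(400,400)); b=cv2.resize(q[170:250,210:290,::-1],(400,400),interpolation=cv2.INTER_CUBIC)
b=cv2.resize(q[150:230,210:290,::-1],(400,400),interpolation=cv2.INTER_CUBIC)
cv2.imwrite('pics/v5.png',np.hstack([a,b]))
t0=cv2.imread('pics/t0.png')[:,:,::-1]
o=ortho(t0,424,117,.029,80).astype(float); l=o[:,:,0]-o[:,:,2]; 
for th in (48,55,62): 
    try: fit('block',l>th,424,117,80)
    except Exception as e: print(e)
E
```

```text
time_s: 14.5
eef_pos: [0.6019, -0.3478, 0.047]
eef_rot: [[0.089, 0.996, 0.0], [0.996, -0.089, -0.0], [-0.0, 0.0, -1.0]]
force: [-0.3, -0.6, -1.9]
opening: 0.391
grasp_force: 50.3
time_s: 15.7
eef_pos: [0.4706, -0.1565, 0.1872]
eef_rot: [[-0.403, 0.915, 0.001], [0.915, 0.403, -0.001], [-0.001, 0.0, -1.0]]
force: [0.7, 0.2, 0.1]
opening: 1.002
grasp_force: 0.0
time_s: 16.7
eef_pos: [0.424, 0.1163, 0.0872]
eef_rot: [[-0.513, 0.859, 0.0], [0.859, 0.513, 0.0], [-0.0, 0.0, -1.0]]
force: [0.2, -0.1, 0.5]
opening: 0.997
grasp_force: 0.0
[0.42402637 0.11633476 0.08719177] 30.8331084877316
block C [425.8 117.5] size [52.  86.3] deg 120.8 pca 130.1 mean [425.7 113.6]
block C [419.  136.7] size [11.3 22. ] deg 122.7 pca 111.1 mean [417.6 136.9]
min() iterable argument is empty
```

View pics/v5.png

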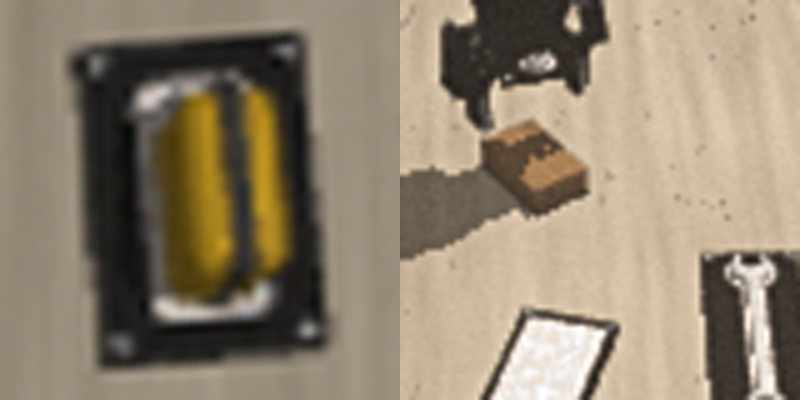

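The tape stands inside its silhouette. The right-hand view shows the open fingers above the brown block at (535,165). Down and grasp.

```bash
python3 -m handwheel '[{"tx":0.001,"ty":0.001,"tz":-0.03,"rx":0,"ry":0,"rz":0,"claw":0},{"tx":0.001,"ty":0.001,"tz":-0.05,"rx":0,"ry":0,"rz":0,"claw":0},{"tx":0.001,"ty":0.001,"tz":-0.065,"rx":0,"ry":0,"rz":0,"claw":0},{"tx":0.001,"ty":0.001,"tz":-0.065,"rx":0,"ry":0,"rz":0,"claw":20},{"tx":0.001,"ty":0.001,"tz":-0.065,"rx":0,"ry":0,"rz":0,"claw":50},{"tx":0.001,"ty":0.001,"tz":-0.065,"rx":0,"ry":0,"rz":0,"claw":75},{"tx":0.001,"ty":0.001,"tz":-0.065,"rx":0,"ry":0,"rz":0,"claw":90},{"tx":0.001,"ty":0.001,"tz":-0.065,"rx":0,"ry":0,"rz":0,"claw":150},{"tx":0.001,"ty":0.001,"tz":-0.065,"rx":0,"ry":0,"rz":0,"claw":255},{"tx":0.001,"ty":0.001,"tz":-0.065,"rx":0,"ry":0,"rz":0,"claw":255},{"tx":0.001,"ty":0.001,"tz":-0.065,"rx":0,"ry":0,"rz":0,"claw":255}]' 60
```

```text
time_s: 17.9
eef_pos: [0.4258, 0.1173, 0.0233]
eef_rot: [[-0.512, 0.859, 0.003], [0.859, 0.512, -0.0], [-0.001, 0.002, -1.0]]
force: [-1.4, -0.4, 9.4]
opening: 0.642
grasp_force: 62.3
```

```bash
python3 -m handwheel '[{"tx":0,"ty":0,"tz":0.03,"rx":0,"ry":0,"rz":0,"claw":255},{"tx":0,"ty":-0.01,"tz":0.06,"rx":0,"ry":0,"rz":-0.1,"claw":255},{"tx":0,"ty":-0.04,"tz":0.07,"rx":0,"ry":0,"rz":-0.2,"claw":255},{"tx":0,"ty":-0.08,"tz":0.07,"rx":0,"ry":0,"rz":-0.32,"claw":255},{"tx":0,"ty":-0.12,"tz":0.07,"rx":0,"ry":0,"rz":-0.44,"claw":255},{"tx":0,"ty":-0.16,"tz":0.07,"rx":0,"ry":0,"rz":-0.56,"claw":255},{"tx":0.003,"ty":-0.2,"tz":0.07,"rx":0,"ry":0,"rz":-0.68,"claw":255},{"tx":0.005,"ty":-0.23,"tz":0.06,"rx":0,"ry":0,"rz":-0.8,"claw":255},{"tx":0.005,"ty":-0.242,"tz":0.05,"rx":0,"ry":0,"rz":-0.869,"claw":255},{"tx":0.005,"ty":-0.242,"tz":0.035,"rx":0,"ry":0,"rz":-0.869,"claw":255},{"tx":0.005,"ty":-0.242,"tz":0.03,"rx":0,"ry":0,"rz":-0.869,"claw":255},{"tx":0.005,"ty":-0.242,"tz":0.03,"rx":0,"ry":0,"rz":-0.869,"claw":255}]'
python3 -m handwheel '[{"tx":0,"ty":0,"tz":0,"rx":0,"ry":0,"rz":0,"claw":255}]'
python3 - <<'E'
from fit import *
p=cv2.imread('pics/t0.png')[:,:,::-1]; cx,cy=430,-124
o=ortho(p,cx,cy,.006,90); l=o.astype(float).mean(2)
for th in (60,75):
  cnt,_=cv2.findContours((l<th).astype(np.uint8),cv2.RETR_EXTERNAL,cv2.CHAIN_APPROX_NONE)
  h=np.zeros(l.shape,np.uint8); cv2.fillPoly(h,[cv2.convexHull(np.vstack(cnt))],1) if 0 else cv2.drawContours(h,[max(cnt,key=cv2.contourArea)],-1,1,-1)
  fit('tB',h,cx,cy,90)
m=np.zeros(l.shape,np.uint8); cv2.circle(m,(180,180),125,1,-1)
for th in (150,165,180): fit('sil',(l>th)&(m>0),cx,cy,90)
s=r.read_state();print(s['eef_pos'],np.degrees(np.arctan2(s['eef_rot'][1,1],s['eef_rot'][0,1])))
E
```

```text
time_s: 19.1
eef_pos: [0.4294, -0.1244, 0.0516]
eef_rot: [[0.324, 0.946, -0.001], [0.946, -0.324, 0.001], [0.0, -0.001, -1.0]]
force: [-0.5, 0.5, -1.1]
opening: 0.647
grasp_force: 64.7
time_s: 19.2
eef_pos: [0.4302, -0.1243, 0.0523]
eef_rot: [[0.324, 0.946, 0.001], [0.946, -0.324, 0.0], [0.0, 0.001, -1.0]]
force: [-0.7, -0.3, -1.7]
opening: 0.646
grasp_force: 64.7
tB C [412.3 -98.5] size [ 65.6 138.7] deg 36.3 pca 45.5 mean [419.7 -93.9]
tB C [ 430.7 -124.3] size [ 82.5 121.2] deg 70.8 pca 72.4 mean [ 428.7 -121.9]
sil C [ 431.2 -124.3] size [63.1 97.9] deg 70.7 pca 70.8 mean [ 431.3 -124.3]
sil C [ 431.2 -124.3] size [62.1 96.7] deg 70.7 pca 70.7 mean [ 431.2 -124.3]
sil C [ 431.1 -124.2] size [60.8 95.8] deg 70.6 pca 70.6 mean [ 431.2 -124.3]
[ 0.43015482 -0.12433191  0.05232576] -18.908900863976037
```

```bash
python3 -m handwheel '[{"tx":0.001,"ty":0,"tz":-0.01,"rx":0,"ry":0,"rz":-0.006,"claw":255},{"tx":0.001,"ty":0,"tz":-0.017,"rx":0,"ry":0,"rz":-0.006,"claw":255},{"tx":0.001,"ty":0,"tz":-0.022,"rx":0,"ry":0,"rz":-0.006,"claw":255},{"tx":0.001,"ty":0,"tz":-0.022,"rx":0,"ry":0,"rz":-0.006,"claw":255},{"tx":0.001,"ty":0,"tz":-0.022,"rx":0,"ry":0,"rz":-0.006,"claw":255},{"tx":0.001,"ty":0,"tz":-0.022,"rx":0,"ry":0,"rz":-0.006,"claw":255}]'
python3 -m handwheel '[{"tx":0,"ty":0,"tz":0,"rx":0,"ry":0,"rz":0,"claw":60},{"tx":0,"ty":0,"tz":0,"rx":0,"ry":0,"rz":0,"claw":30},{"tx":0,"ty":0,"tz":0,"rx":0,"ry":0,"rz":0,"claw":0},{"tx":0,"ty":0,"tz":0,"rx":0,"ry":0,"rz":0,"claw":0},{"tx":0,"ty":0,"tz":0.03,"rx":0,"ry":0,"rz":0,"claw":0},{"tx":0,"ty":0,"tz":0.07,"rx":0,"ry":0,"rz":0,"claw":0},{"tx":0,"ty":0,"tz":0.12,"rx":0,"ry":0,"rz":0,"claw":0},{"tx":0,"ty":0,"tz":0.17,"rx":0,"ry":0,"rz":0,"claw":0},{"tx":-0.01,"ty":-0.04,"tz":0.2,"rx":0,"ry":0,"rz":-0.1,"claw":0},{"tx":-0.02,"ty":-0.08,"tz":0.22,"rx":0,"ry":0,"rz":-0.2,"claw":0},{"tx":-0.035,"ty":-0.125,"tz":0.22,"rx":0,"ry":0,"rz":-0.3,"claw":0},{"tx":-0.05,"ty":-0.17,"tz":0.22,"rx":0,"ry":0,"rz":-0.4,"claw":0}]'
python3 -m handwheel '[{"tx":-0.015,"ty":-0.045,"tz":0,"rx":0,"ry":0,"rz":-0.1,"claw":0},{"tx":-0.03,"ty":-0.09,"tz":0,"rx":0,"ry":0,"rz":-0.2,"claw":0},{"tx":-0.045,"ty":-0.135,"tz":0,"rx":0,"ry":0,"rz":-0.3,"claw":0},{"tx":-0.06,"ty":-0.18,"tz":0,"rx":0,"ry":0,"rz":-0.38,"claw":0},{"tx":-0.075,"ty":-0.22,"tz":0,"rx":0,"ry":0,"rz":-0.38,"claw":0},{"tx":-0.09,"ty":-0.26,"tz":0,"rx":0,"ry":0,"rz":-0.38,"claw":0},{"tx":-0.09,"ty":-0.28,"tz":0,"rx":0,"ry":0,"rz":-0.38,"claw":0},{"tx":-0.09,"ty":-0.28,"tz":0,"rx":0,"ry":0,"rz":-0.38,"claw":0},{"tx":-0.09,"ty":-0.28,"tz":0,"rx":0,"ry":0,"rz":-0.38,"claw":0},{"tx":-0.09,"ty":-0.28,"tz":0,"rx":0,"ry":0,"rz":-0.38,"claw":0}]'
python3 - <<'E'
from fit import *
p,d=snap('top','t6'); snap('side','s6')
T=[('L',593,-109,.013,130),('S',422,349,.013,130),('T',602,-348,.006,70),('B',431,-124,.035,70)]
im=[cv2.resize(ortho(p,cx,cy,z,h)[:,:,::-1],(300,300)) for n,cx,cy,z,h in T]
cv2.imwrite('pics/v6.png',np.vstack([np.hstack(im[:2]),np.hstack(im[2:])]))
X=cloud('top',d)
for n,cx,cy,lo,hi in(('B',431,-124,.028,.045),('T',602,-348,.05,.08)):
    q=X[(X[:,:,2]>lo)&(X[:,:,2]<hi)&(np.hypot(X[:,:,0]-cx/1e3,X[:,:,1]-cy/1e3)<.065)&(d>0)]
    R=cv2.minAreaRect((q[:,:2]*1000).astype(np.float32)); b=cv2.boxPoints(R); print(n,len(q),R,q[:,2].mean())
E
```

```text
time_s: 19.8
eef_pos: [0.4308, -0.1247, 0.0296]
eef_rot: [[0.331, 0.944, -0.0], [0.944, -0.331, 0.0], [-0.0, -0.0, -1.0]]
force: [0.0, -0.0, -0.4]
opening: 0.647
grasp_force: 65.0
time_s: 21.0
eef_pos: [0.3804, -0.2966, 0.2511]
eef_rot: [[0.675, 0.738, 0.002], [0.738, -0.675, -0.002], [-0.0, 0.003, -1.0]]
force: [1.5, -0.3, -0.3]
opening: 1.003
grasp_force: 0.0
time_s: 22.0
eef_pos: [0.2916, -0.5734, 0.2497]
eef_rot: [[0.898, 0.44, 0.0], [0.44, -0.898, 0.001], [0.001, -0.001, -1.0]]
force: [0.1, 0.2, 0.2]
opening: 1.004
grasp_force: 0.0
B 336 ((430.85052490234375, -124.05970001220703), (89.69871520996094, 55.328800201416016), 70.4694595336914) 0.03581691820792942
T 153 ((601.5364990234375, -341.7862854003906), (64.96932983398438, 34.986045837402344), 86.85558319091797) 0.06475162823338149
```

View pics/v6.png

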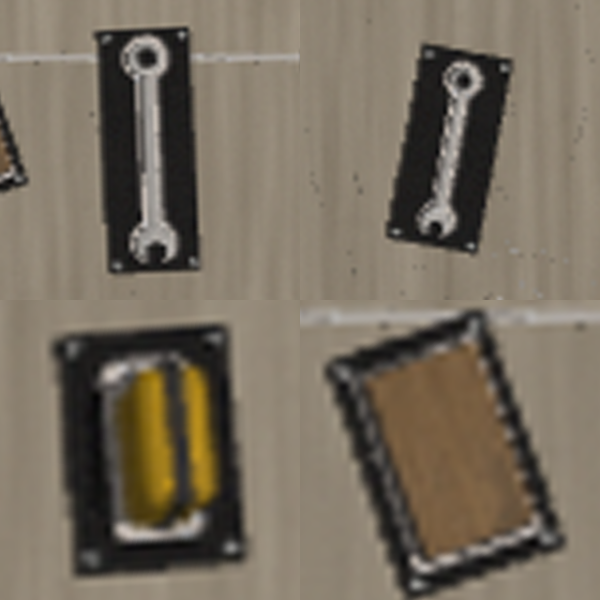

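Both spanners sit on their silhouettes, and the block is centred to within about 0.5 mm. The tape may be slightly off along its length, so I'll look at its hook end from the side camera.

```bash
python3 - <<'E'
from fit import *
p=cv2.imread('pics/s6.png')
print([ (pt('side',256+0,0,0)).round(2)])
a=cv2.resize(p[245:290,268:318],(600,540),interpolation=cv2.INTER_CUBIC)
cv2.imwrite('pics/v7.png',a)
d=np.load('pics/s6.npy'); X=cloud('side',d)*1000
q=X[(X[:,:,2]>3)&(np.hypot(X[:,:,0]-602,X[:,:,1]+348)<75)&(d>0)]
an=np.radians(84.9); L=(q[:,:2]-[602.3,-348.2])@[np.cos(an),np.sin(an)]; T=(q[:,:2]-[602.3,-348.2])@[-np.sin(an),np.cos(an)]
for lo in range(10,75,8):
    k=(q[:,2]>=lo)&(q[:,2]<lo+8); print(lo,k.sum(),np.sort(L[k])[[0,2,-1]].round(1) if k.sum()>3 else '',T[k].min().round(1),T[k].max().round(1))
E
```

```text
[array([0.77, 4.01, 0.  ])]
10 18 [-38.6 -38.2  39.2] -32.8 34.3
18 22 [-35.9 -35.3 -16.7] -14.8 18.3
26 21 [-29.  -28.9 -16.2] -13.8 18.3
34 18 [-29.5 -27.4 -12.7] -13.6 18.6
42 21 [-29.3 -27.4  -5.4] -13.2 18.8
50 21 [-29.3 -27.7  25. ] -12.5 18.6
58 97 [-28.  -27.2  34.3] -15.0 18.0
66 56 [-25.8 -22.   34. ] -9.2 12.1Traceback (most recent call last):
  File "<stdin>", line 10, in <module>
    return umr_minimum(a, axis, None, out, keepdims, initial, where)
ValueError: zero-size array to reduction operation minimum which has no identity
```

View pics/v7.png

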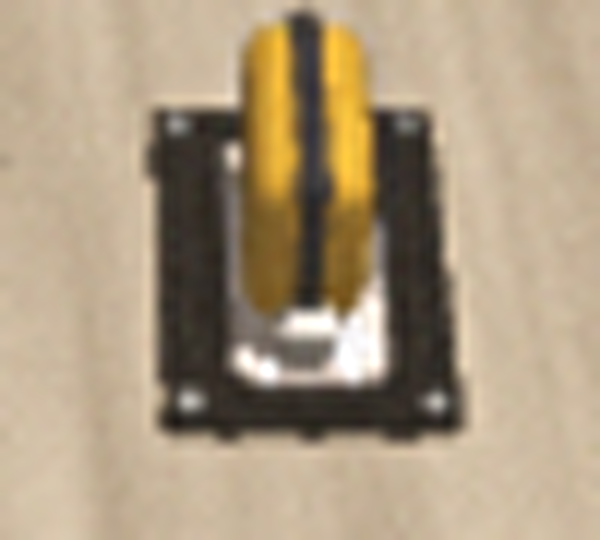

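The hook tip at (305,365) is 3.5 mm inside the silhouette's edge and the far end is level with its own margin, so the tape is centred. Handing in.

```bash
python3 -c "
from rig import r
print(r.close_job())"
```

```text
the job is handed in; nothing more can be done
None
```

All four tools are on their matching tiles, centred and aligned to within a couple of millimetres by my camera measurements; I left the tin and battery pack alone, and handed the job in after about 22 s of robot time.

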